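Refit the access panel of a duct section and hold it down on its gasket

TASK

Refit the yellow access panel on the duct section: first turn both red quarter-turn studs anticlockwise until they line up with the panel's slots, then pick the panel up by its black handle, without dropping it or pushing the other things on the bench about, and lower it over the studs. Press it fully down against the frame, so that the rubber gasket is squeezed, and finish while still holding it pressed there, so that I can lock the studs.

Things in the scene. Friction and masses are not known exactly. Their poses are not given: they have to be found in the camera images.
- duct: Duct section fixed on the bench: grey sheet-metal box, 160 mm wide (x), 360 mm long (y), with dark angle-iron end flanges, 210 mm wide, 180 mm from the centre along y, their tops 154 mm above the bench. Origin on the bench under its centre.
- frame_centre (a point): Centre of the opening on top of the duct section, level with the top face of the flat steel frame round it, 136 mm above the bench. Axes: x across the duct, y along it, z up. The frame measures 150 mm (x) by 240 mm (y); the two studs stand on it, 95 mm from this point along +y and -y.
- stud_a_head (a point): Centre of the red wing head of the quarter-turn stud on the +y side of frame_centre. Head 36 mm long, 12 mm thick, 20 mm tall, on a 12 mm round post; it reaches from 10 to 30 mm above the frame's top face. Its x axis lies along its length, as does the white line in the slot on its top.
- stud_b_head (a point): The same for the second stud, on the -y side of frame_centre.
- stud_a (a joint): Turn of stud_a, rad. 0: the head's length lies across the duct (frame_centre's x), in line with the panel's slot; a stop. It grows clockwise seen from above, to a stop at 1.57 (locked). Starts at 0.85 to 1.4. It turns stiffly (0.06 N m) and stays where it is left. The panel goes over the heads only with both within about 0.2 of 0.
- stud_b (a joint): The same for stud_b.
- panel_handle (a point): Centre of the handle bar of the loose yellow access panel, over the panel's centre, 41 mm above its underside. Black straight bar, 14 x 14 mm in section, 104 mm long, along the panel's y, on two posts under its ends; 29 mm clear below it, 84 mm between the posts.
- panel: The panel: plate of 140 mm (x) by 230 mm (y) by 5 mm, 0.4 to 0.6 kg, lying flat on the bench at the start. Origin: centre of its underside; fitted, it lies on frame_centre with y along frame_centre's y, either way round. Two slots, 46 mm along x, 22 mm along y, centred 95 mm from the centre along +y and -y; fitted, the stud heads stand up through them, 25 mm proud.
- gasket (a joint): How far the black rubber gasket round the opening (110 x 150 mm outside, standing 4 mm proud of the frame) is squeezed, m: 0 = free, 0.004 = the panel lies metal to metal on the frame. It springs back with 3.5 N per mm: the panel's own weight squeezes it by 1.1 to 1.7 mm, 14 N in all squeeze it fully.
- tape: Roll of pale masking tape, 100 mm across, 48 mm high, lying flat near the panel; origin at the centre of its underside. Leave it alone.
- tape2: Another such roll, beside the first. Leave it alone.
- spanner: Steel spanner, 190 mm long (its x), lying near the panel. Leave it alone.
- flange: Steel pipe flange, a ring 120 mm across and 18 mm high, lying flat beyond the duct section; origin at the centre of its underside. Leave it alone.
- bolt: Hex bolt standing on its head, 26 mm across, 55 mm high, on the robot's side of the duct section; origin at the centre of its underside. Leave it alone.
- cup: Black plastic mixing cup, 72 mm across, 75 mm high, on the robot's side of the duct section; origin at the centre of its underside. Leave it alone.

How it is judged:
By the outcome, as a careful person would: the job done as asked, in the order asked, and still so for the second after the job is handed in, while the arm keeps its last pose, push and grip.
It also fails if it takes over 64 s, if anything falls off the work surface, if the arm or the gripper's body presses on something with over 40 N, if the wrist force passes 120 N, or if a joint passes its speed limit or range.

ROBOT

A 6-joint arm with a two-finger parallel gripper is mounted at the origin on the work surface. World frame = base frame: x ahead of the robot, y to its left, z up, the work surface at z = 0. Lengths are in mm, angles in rad, forces in N, time in s.
With the tool pointing down it reaches from about 400 to 925 mm from the base axis. Payload 12.5 kg.
Tool frame: the origin (TCP) lies midway between the tips of the shut fingers; the grasp point (between the pads) lies 19 mm behind it (env.pinch_z is the distance from the TCP to the grasp point, in mm); z points along the fingers, y is the line along which they close (so a half turn about z gives the same grasp; the last joint's range is limited). The gripper opens to 95 mm and grips with 3 to 60 N. Pads are 20 mm wide; open, the fingers measure 119 mm over their backs; the gripper's body (75 mm by 180 mm) begins 59 mm behind the grasp point.
Start: joints at [-1.249, 0.491, 1.559, -0, 1.092, -0.106], TCP at [259.318, -568.684, 214.661] pointing down, gripper open.
Joint ranges: [-3.1, 3.1], [-0.84, 2.19], [0.05, 2.79], [-1.13, 4.28], [0.06, 2.93], [-2.69, 2.69]. Speed limits (rad/s): [2.22, 2.22, 2.79, 3.14, 3.14, 3.14].

INTERFACE

Orientations are given as [roll, pitch, yaw] about the fixed x, y, z axes, in that order (R = Rz(yaw) Ry(pitch) Rx(roll)).
In Python, from cell import readout, eyes, job_done, env gives the robot as it stands.
- The arm moves only by the shell command python3 -m jog 'ROWS'. ROWS is a JSON object of lists of equal length, an entry for each row: "dp": the shift along the tool's x, y, z in mm, a list of three; "twist": the turn about the tool's z in degrees; "claw": the closure, from -1 (fully open) to 1 (shut). A call has 1 to 8 rows; each row is the pose to reach, as a shift and turn from the pose commanded when the call began, along the tool's axes at that moment; what a row does not reach only later rows make up. A row lasts 1/12 s, in which the tool goes at most 41.7 mm and 7.16 degrees, less where a joint would pass 70% of its speed; a pose out of reach is approached as far as the arm can. A call with a gripper value outside its range is refused whole. The fingers move at their own pace and stop on an object; the grip force is fixed at half the most. Time passes only in rows, so rows that repeat a pose let the fingers close. It gives the time, the measured TCP pose, the force and the opening at its end, in the units of the state.
- readout.state(): the state, without advancing time (a new reading comes with each control period).
- eyes.read_camera(name): name is "side" or "top" or "wrist"; returns the picture (480x640x3 uint8, red, green, blue); there is no depth.
- eyes.camera_model(name): a dict with "intrinsics" (3x3 intrinsics, pixels), "k1" (the pictures are not rectified: a ray, as slopes to the right and down, at radius r is drawn at 1 + k1 r^2 times it, then the intrinsics apply), "R" (3x3) and "t" (3): a world point X has camera coordinates R X + t. Camera axes: x right, y down, z forward; pixel columns grow to the right and rows downward; lengths in mm; the calibration is good to about 2 mm. A picture is of the moment at which its call begins: read the wrist's pose just before it. camera_model takes no time and is no camera call; for the wrist camera it gives the pose at the moment of the call.
- job_done(): hands the job in, once; it reports no verdict.
The state is a dict: "t": time; "joints": joint angles; "qvel": joint speeds; "tau": joint torques, N m; "eef_pos": TCP position; "tcp_rot": TCP orientation; "ft_force": force on the tool from outside, world axes, zero at the start; "moment": the same for the moment, N m; "opening": opening from 0.0 (shut) to 1.0 (fully open).
Only numpy, scipy, OpenCV 4.12 (cv2) and the standard library are available. Lean on these libraries where they do the work, as an engineer would, in place of code of your own. Each camera call takes 0.05 s, during which the arm holds its last target. There are 200 camera calls.

## Working session

There is one attempt and no reset: what is moved stays moved. The work goes in short steps, Python scripts to look and compute and a shell command to move; the robot and the scene stay as the last step left them, time stands still between calls to the robot, and variables do not carry over. Pictures are saved under pics/ and viewed, on a budget of 10 in all, crops included, one or two more only if the job needs it, and the job is handed in when it is done.

```bash
ls; mkdir -p pics
python3 - <<'E'
from cell import readout, eyes, env
import cv2, numpy as np
print(readout.state(), env.pinch_z)
for n in ("top","side"):
    im=eyes.read_camera(n); cv2.imwrite(f"pics/{n}0.png",im[:,:,::-1])
    print(n,{k:np.round(v,4).tolist() for k,v in eyes.camera_model(n).items()})
E
```

```text
pics
{'t': 0.0, 'joints': array([-1.24862247e+00,  4.91556974e-01,  1.55946895e+00, -7.84088215e-06,
        1.09171758e+00, -1.05602528e-01]), 'qvel': array([ 0.00011026,  0.0008143 , -0.00058009, -0.00061459, -0.00146178,
        0.00107436]), 'tau': array([ 3.04114415e-03, -6.12641215e+01, -2.58191693e+01,  6.94326544e-02,
        4.82929498e-02, -1.00283169e-04]), 'eef_pos': array([ 259.21548816, -568.42675901,  214.05664852]), 'tcp_rot': array([-3.14044749e+00, -1.14391190e-04,  4.27779935e-01]), 'ft_force': array([-0.36149078,  0.05569338,  0.59235745]), 'moment': array([-0.00815612, -0.00516603,  0.02096665]), 'opening': 1.0014912135903449} 18.8
top {'intrinsics': [[527.1776, 0.0, 319.2822], [0.0, 527.1776, 232.0573], [0.0, 0.0, 1.0]], 'k1': -0.0042, 'R': [[0.0076, -0.9998, -0.0181], [-0.9962, -0.006, -0.0867], [0.0865, 0.0187, -0.9961]], 't': [-4.1787, 580.6003, 1275.9753]}
side {'intrinsics': [[616.6972, 0.0, 320.2183], [0.0, 616.6972, 237.3594], [0.0, 0.0, 1.0]], 'k1': -0.1485, 'R': [[-0.9712, -0.2383, -0.0098], [-0.128, 0.5556, -0.8215], [0.2012, -0.7966, -0.5701]], 't': [522.2194, 157.9966, 1213.3449]}
```

View pics/top0.png

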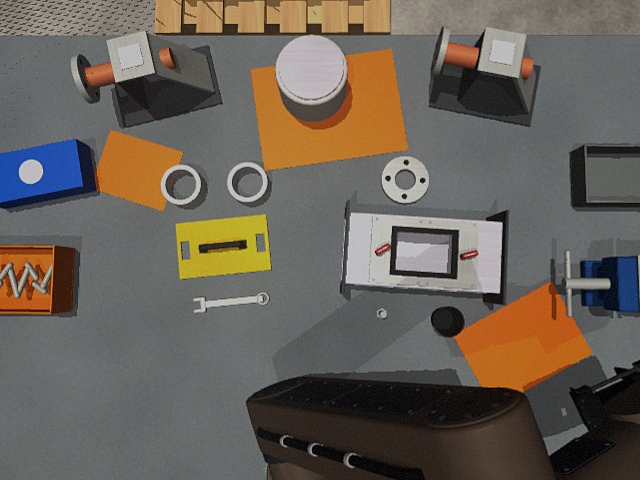

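View pics/side0.png

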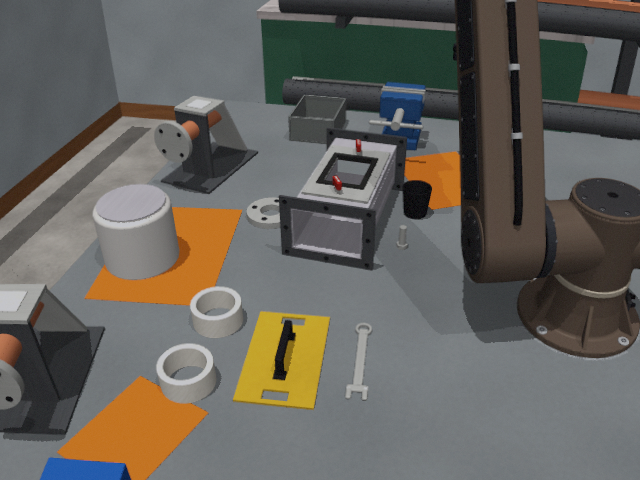

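Top view: the panel is at about (223,246) with its handle at (222,245). The studs are at (383,250) (+y, stud_a) and (469,255) (stud_b). The tape rolls are at (181,185) and (248,182), the spanner at (232,302), the bolt at (381,313) and the cup at (447,321). The side view agrees.

```bash
cat > h.py <<'E'
import numpy as np, cv2
from cell import readout, eyes
def plane(uv,m,z):
    K,R,t=[np.array(m[k],float) for k in("intrinsics","R","t")]
    uv=np.atleast_2d(np.array(uv,float)); d=(uv-K[:2,2])/[K[0,0],K[1,1]]
    s=d.copy()
    for _ in range(10): s=d/(1+m["k1"]*(s**2).sum(1,keepdims=True))
    r=np.c_[s,np.ones(len(s))]@R; C=-R.T@t
    return C+r*((z-C[2])/r[:,2])[:,None]
def shot(n,f=None):
    m=eyes.camera_model(n); im=eyes.read_camera(n)
    if f: cv2.imwrite(f"pics/{f}.png",im[:,:,::-1])
    return im,m
def hsv(im): return cv2.cvtColor(im,cv2.COLOR_RGB2HSV)
def blobs(mask,amin):
    c,_=cv2.findContours(mask.astype(np.uint8),cv2.RETR_EXTERNAL,cv2.CHAIN_APPROX_NONE)
    return sorted([k for k in c if cv2.contourArea(k)>amin],key=cv2.contourArea,reverse=True)
def rect(c,m,z):
    "centre, sides, angle of long side (deg) of contour put on plane z"
    p=plane(c[:,0],m,z)[:,:2].astype(np.float32)
    b=cv2.boxPoints(cv2.minAreaRect(p)); e=b[1]-b[0];f=b[2]-b[1]
    l=e if np.hypot(*e)>np.hypot(*f) else f
    return b.mean(0).round(1), np.round(sorted([np.hypot(*e),np.hypot(*f)]),1), round(float(np.degrees(np.arctan2(l[1],l[0]))%180),1)
def red(im):
    h=hsv(im); return ((h[...,0]<6)|(h[...,0]>172))&(h[...,1]>150)&(h[...,2]>70)
def yellow(im):
    h=hsv(im); return (h[...,0]>24)&(h[...,0]<34)&(h[...,1]>150)&(h[...,2]>80)
E
python3 - <<'E'
from h import *
im,m=shot("top")
for c in blobs(red(im),20): print("red",c[:,0].mean(0),rect(c,m,166))
for c in blobs(yellow(im),300): print("yel",c[:,0].mean(0),rect(c,m,5))
h=hsv(im); g=np.zeros(h.shape[:2],bool); g[225:265,190:255]=True
for c in blobs(g&(h[...,2]<60),40): print("handle",c[:,0].mean(0),rect(c,m,46))
g[:]=0; g[215:285,375:480]=True
for c in blobs(g&(h[...,2]<70),200): print("gasket",c[:,0].mean(0),rect(c,m,140))
w=eyes.camera_model("wrist"); R,t=w["R"],w["t"]; s=readout.state()
from scipy.spatial.transform import Rotation as Ro
T=Ro.from_euler("xyz",s["tcp_rot"]).as_matrix()
print("wrist cam in tool",T.T@(-np.array(R).T@t-s["eef_pos"]),(np.array(R)@T).round(3).tolist(),w["intrinsics"])
print(T.round(3))
print("corners duct",plane([[346,204],[508,211],[500,303],[341,297]],m,154).round(0).tolist())
print("bolt cup tape spanner",plane([[381,313]],m,55).round(),plane([[447,321]],m,75).round(),plane([[181,185],[248,182]],m,48).round())
E
```

```text
red [382.5625  248.65625] (array([ 532.9, -141.4], dtype=float32), array([10.7, 34.3], dtype=float32), 120.6)
red [469.25714286 254.22857143] (array([ 521.9, -330.5], dtype=float32), array([10.5, 33.9], dtype=float32), 104.4)
yel [222.66319444 246.48263889] (array([545.3, 242.5], dtype=float32), array([139.9, 229.9], dtype=float32), 96.2)
handle [222.24299065 245.4953271 ] (array([543. , 235.4], dtype=float32), array([ 19.2, 113.6], dtype=float32), 96.4)
gasket [423.94690265 252.02654867] (array([ 527.4, -236.1], dtype=float32), array([108.8, 149.2], dtype=float32), 86.8)
wrist cam in tool [  83.07512684   -0.58579854 -171.01109282] [[0.001, 1.0, 0.001], [-0.956, 0.001, -0.293], [-0.293, -0.001, 0.956]] [[345.3354894    0.         321.56472142]
 [  0.         345.3354894  241.49510743]
 [  0.           0.           1.        ]]
[[ 0.91   0.415 -0.   ]
 [ 0.415 -0.91   0.001]
 [ 0.    -0.001 -1.   ]]
corners duct [[633.0, -62.0, 154.0], [619.0, -421.0, 154.0], [416.0, -399.0, 154.0], [426.0, -51.0, 154.0]]
bolt cup tape spanner [[ 386. -149.   55.]] [[ 370. -300.   75.]] [[693. 340.  48.]
 [701. 175.  48.]]
```

```bash
cat >> h.py <<'E'
from scipy.spatial.transform import Rotation as Ro
def go(x,y,z,yaw):
    s=readout.state(); T=Ro.from_euler("xyz",s["tcp_rot"]).as_matrix()
    d=(yaw-np.degrees(s["tcp_rot"][2])+180)%360-180
    print("t",round(s["t"],2),"at",s["eef_pos"].round(1),"yaw",np.degrees(s["tcp_rot"][2]).round(2),"F",s["ft_force"].round(1),"op",round(s["opening"],3),
     "-> dp",(T.T@(np.array([x,y,z])-s["eef_pos"])).round(1).tolist(),"twist",round(-d,2))
E
python3 -m jog '{"dp":[[213,-137,-16],[213,-137,-16],[213,-137,-16],[213,-137,-16],[213,-137,-16],[213,-137,-16],[213,-137,-16],[213,-137,-16]],"twist":[42,42,42,42,42,42,42,42],"claw":[-1,-1,-1,-1,-1,-1,-1,-1]}'
python3 -c "
from h import *
go(533,-141,230,-59.4)"
```

```text
t: 0.82
eef_pos: [397.6, -353.2, 231.0]
tcp_rot: [-3.141, -0.0, -0.303]
ft_force: [0.3, 0.2, -0.5]
opening: 1.002
t 0.82 at [ 397.6 -353.2  231. ] yaw -17.34 F [ 0.3  0.2 -0.5] op 1.002 -> dp [66.0, -242.9, 1.0] twist 42.06
```

```bash
python3 -m jog '{"dp":[[66,-243,1],[66,-243,1],[66,-243,1],[66,-243,1],[66,-243,1],[66,-243,1],[66,-243,1],[66,-243,1]],"twist":[42,42,42,42,42,42,42,42],"claw":[-1,-1,-1,-1,-1,-1,-1,-1]}'
cat > studs.py <<'E'
from h import *
import sys
im,m=shot("wrist",sys.argv[1])
for c in blobs(red(im),150): print("red",c[:,0].mean(0).round(),rect(c,m,166))
h=hsv(im)
for c in blobs(h[...,2]<70,3000): print("dark",c[:,0].mean(0).round(),rect(c,m,140))
E
python3 studs.py w1; python3 -c "
from h import *
go(533,-141,230,-59.4)"
```

```text
t: 1.48
eef_pos: [534.0, -141.2, 229.3]
tcp_rot: [-3.141, 0.0, -1.038]
ft_force: [-0.2, 0.6, -0.2]
opening: 1.0
red [324. 255.] (array([ 532.5, -142. ], dtype=float32), array([10.1, 33.5], dtype=float32), 120.4)
red [493.  21.] (array([ 521.4, -326.7], dtype=float32), array([11.3, 28.8], dtype=float32), 104.8)
dark [339. 361.] (array([469.8, -24.5], dtype=float32), array([313. , 751.1], dtype=float32), 30.7)
dark [395. 136.] (array([ 526.3, -235.6], dtype=float32), array([110.2, 150.2], dtype=float32), 86.7)
dark [547. 167.] (array([ 416.7, -284.2], dtype=float32), array([56.6, 69.7], dtype=float32), 6.2)
t 1.53 at [ 533.  -142.8  229.2] yaw -59.3 F [ 0.3 -1.  -0.1] op 1.003 -> dp [-1.5, -0.9, -0.8] twist 0.1
```

View pics/w1.png

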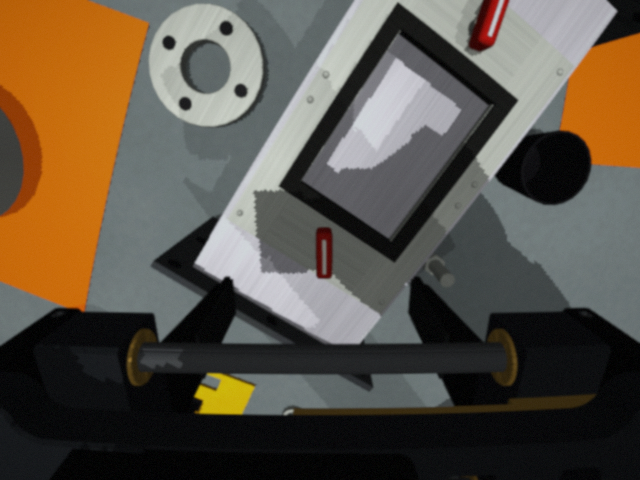

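Wrist view: stud_a's head is upright, centred at (324,255) between the open fingers (tips near (230,285) and (415,285)). stud_b is at (493,21) and the gasket at (395,136). These agree with the top view, so I descend on stud_a.

```bash
python3 -m jog '{"dp":[[-0.5,-0.5,30],[-0.5,-0.5,60],[-0.5,-0.5,80],[-0.5,-0.5,85],[-0.5,-0.5,85],[-0.5,-0.5,85],[-0.5,-0.5,85],[-0.5,-0.5,85]],"twist":[0,0,0,0,0,0,0,0],"claw":[-1,-1,-1,-1,1,1,1,1]}'
python3 -m jog '{"dp":[[0,0,0],[0,0,0],[0,0,0],[0,0,0],[0,0,0],[0,0,0]],"twist":[0,0,0,0,0,0],"claw":[1,1,1,1,1,1]}'
python3 -c "
from h import *
go(532.5,-141.5,144,-3.3)"
```

```text
t: 2.2
eef_pos: [532.9, -143.6, 145.9]
tcp_rot: [-3.14, -0.002, -1.038]
ft_force: [-0.8, 0.3, -0.2]
opening: 0.777
t: 2.7
eef_pos: [532.4, -143.0, 144.6]
tcp_rot: [3.142, -0.0, -1.038]
ft_force: [-0.0, -0.4, -0.0]
opening: 0.354
t 2.7 at [ 532.4 -143.   144.6] yaw -59.48 F [-0.  -0.4 -0. ] op 0.354 -> dp [-1.3, -0.8, 0.6] twist -56.18
```

```bash
python3 -m jog '{"dp":[[-1,-0.5,0],[-1,-0.5,0],[-1,-0.5,0],[-1,-0.5,0],[-1,-0.5,0],[-1,-0.5,0],[-1,-0.5,0]],"twist":[0,0,0,0,0,0,0],"claw":[1,1,1,1,1,1,1]}'
python3 -m jog '{"dp":[[0,0,0],[0,0,0],[0,0,0],[0,0,0],[0,0,0],[0,0,0],[0,0,0],[0,0,0]],"twist":[-4,-8,-12,-16,-20,-24,-28,-28],"claw":[1,1,1,1,1,1,1,1]}'
python3 -c "
from h import *
go(532.5,-141.8,144,-3.3);print(readout.state()['moment'])"
```

```text
t: 3.28
eef_pos: [532.5, -141.8, 144.6]
tcp_rot: [-3.141, -0.0, -1.038]
ft_force: [3.1, 2.8, -0.7]
opening: 0.124
t: 3.95
eef_pos: [532.4, -141.9, 144.6]
tcp_rot: [-3.142, -0.0, -0.546]
ft_force: [3.5, 1.1, -0.8]
opening: 0.122
t 3.95 at [ 532.4 -141.9  144.6] yaw -31.31 F [ 3.5  1.1 -0.8] op 0.122 -> dp [0.0, -0.1, 0.6] twist -28.01
[ 0.45393691 -0.31391567  0.04034179]
```

```bash
python3 -m jog '{"dp":[[0,0,0],[0,0,0],[0,0,0],[0,0,0],[0,0,0],[0,0,0],[0,0,0],[0,0,0]],"twist":[-4,-8,-12,-16,-20,-24,-28,-28],"claw":[1,1,1,1,1,1,1,1]}'
python3 -c "
from h import *
print(readout.state()['moment'])"
python3 -m jog '{"dp":[[0,0,0],[0,0,0],[0,0,0],[0,0,0],[0,0,-20],[0,0,-50],[0,0,-80],[0,0,-85]],"twist":[0,0,0,0,0,0,0,0],"claw":[-1,-1,-1,-1,-1,-1,-1,-1]}'
python3 studs.py w2
python3 -c "
from h import *
go(521.7,-330,230,-75.5)"
```

```text
t: 4.62
eef_pos: [532.4, -142.0, 144.6]
tcp_rot: [3.141, -0.0, -0.06]
ft_force: [1.9, 1.1, -0.8]
opening: 0.124
[ 0.23016609 -0.30303768  0.05238609]
t: 5.28
eef_pos: [533.7, -142.5, 234.1]
tcp_rot: [3.139, -0.006, -0.062]
ft_force: [0.5, 0.3, 1.2]
opening: 0.627
red [320. 254.] (array([ 533.4, -141.4], dtype=float32), array([10.8, 34.9], dtype=float32), 177.6)
red [567. 253.] (array([ 523., -329.], dtype=float32), array([12.3, 35.4], dtype=float32), 105.4)
dark [351. 319.] (array([ 439.9, -133.8], dtype=float32), array([396.5, 759.1], dtype=float32), 86.5)
t 5.33 at [ 533.4 -142.3  232.9] yaw -3.53 F [ 0.  -1.   1.6] op 0.67 -> dp [-0.1, 188.0, 3.3] twist 71.97
```

```bash
python3 -m jog '{"dp":[[0,30,3],[0,70,3],[0,110,3],[0,150,3],[0,180,3],[0,188,3],[0,188,3],[0,188,3]],"twist":[7,14,21,28,35,42,49,54],"claw":[-1,-1,-1,-1,-1,-1,-1,-1]}'
python3 -c "
from h import *
go(522.2,-329.7,230,-75)"
```

```text
t: 6.0
eef_pos: [520.2, -330.4, 224.9]
tcp_rot: [3.141, 0.002, -1.012]
ft_force: [-0.8, -0.6, 0.1]
opening: 0.999
t 6.0 at [ 520.2 -330.4  224.9] yaw -58.0 F [-0.8 -0.6  0.1] op 0.999 -> dp [0.4, -2.1, -5.1] twist 17.0
```

```bash
python3 -m jog '{"dp":[[0,-2,0],[0,-2,0],[0,-2,0],[0,-2,0]],"twist":[7,14,17,17],"claw":[-1,-1,-1,-1]}'
python3 studs.py w3
python3 -c "
from h import *
go(522.2,-329.7,144,-75)"
```

```text
t: 6.33
eef_pos: [522.2, -328.3, 225.3]
tcp_rot: [3.14, 0.001, -1.303]
ft_force: [0.7, -0.2, 0.7]
opening: 1.006
red [324. 252.] (array([ 521.6, -331.8], dtype=float32), array([10.6, 33.6], dtype=float32), 105.1)
dark [330. 373.] (array([ 489.3, -199.5], dtype=float32), array([302.9, 740.6], dtype=float32), 15.4)
dark [355. 134.] (array([ 514.7, -417.9], dtype=float32), array([ 20. , 221.3], dtype=float32), 176.2)
dark [13. 75.] (array([ 783.4, -389.5], dtype=float32), array([ 35.4, 130.6], dtype=float32), 78.4)
t 6.38 at [ 522.3 -328.3  225.5] yaw -74.45 F [-0.6  0.2  0.4] op 0.998 -> dp [1.4, 0.4, 81.5] twist 0.55
```

```bash
python3 -m jog '{"dp":[[2.5,0,30],[2.5,0,60],[2.5,0,77],[2.5,0,81.5],[2.5,0,81.5],[2.5,0,81.5],[2.5,0,81.5],[2.5,0,81.5]],"twist":[0.5,0.5,0.5,0.5,0.5,0.5,0.5,0.5],"claw":[-1,-1,0.5,1,1,1,1,1]}'
python3 -m jog '{"dp":[[0,0,0],[0,0,0],[0,0,0],[0,0,0],[0,0,0],[0,0,0],[0,0,0],[0,0,0]],"twist":[0,0,0,0,0,0,0,0],"claw":[1,1,1,1,1,1,1,1]}'
python3 -m jog '{"dp":[[0,0,0],[0,0,0],[0,0,0]],"twist":[0,0,0],"claw":[1,1,1]}'
python3 -c "
from h import *
go(521.8,-331,144,-3.3)"
```

```text
t: 7.05
eef_pos: [523.7, -331.2, 146.4]
tcp_rot: [-3.14, -0.002, -1.308]
ft_force: [1.1, -0.2, -0.5]
opening: 0.638
t: 7.72
eef_pos: [521.7, -331.3, 145.1]
tcp_rot: [3.138, 0.001, -1.308]
ft_force: [-11.4, -3.9, 3.5]
opening: 0.125
t: 7.97
eef_pos: [521.6, -331.3, 145.1]
tcp_rot: [3.138, 0.001, -1.309]
ft_force: [-9.9, -3.4, 3.5]
opening: 0.122
t 7.97 at [ 521.6 -331.3  145.1] yaw -74.98 F [-9.9 -3.4  3.5] op 0.122 -> dp [-0.3, -0.2, 1.1] twist -71.68
```

```bash
python3 -m jog '{"dp":[[0,0.8,0],[0,0.8,0],[0,0.8,0],[0,0.8,0],[0,0.8,0],[0,0.8,0],[0,0.8,0],[0,0.8,0]],"twist":[-4,-9,-14,-19,-24,-29,-34,-36],"claw":[1,1,1,1,1,1,1,1]}'
python3 -m jog '{"dp":[[0,0,0],[0,0,0],[0,0,0],[0,0,0],[0,0,0],[0,0,0],[0,0,0],[0,0,0]],"twist":[-5,-10,-15,-20,-25,-30,-34,-36],"claw":[1,1,1,1,1,1,1,1]}'
python3 -m jog '{"dp":[[0,0,0],[0,0,0],[0,0,0],[0,0,0],[0,0,0],[0,0,-20],[0,0,-50],[0,0,-80]],"twist":[0,0,0,0,0,0,0,0],"claw":[1,-1,-1,-1,-1,-1,-1,-1]}'
python3 studs.py w4
python3 -c "
from h import *
go(545,240,230,96.2)"
```

```text
t: 8.63
eef_pos: [521.5, -331.4, 145.1]
tcp_rot: [3.14, 0.002, -0.675]
ft_force: [-6.7, -2.1, 2.1]
opening: 0.124
t: 9.3
eef_pos: [521.4, -331.6, 145.1]
tcp_rot: [3.141, 0.002, -0.048]
ft_force: [-6.7, -4.0, 1.0]
opening: 0.121
t: 9.97
eef_pos: [522.3, -330.8, 225.5]
tcp_rot: [-3.14, 0.001, -0.052]
ft_force: [0.2, -0.7, 0.5]
opening: 0.56
red [323. 257.] (array([ 522.9, -331.1], dtype=float32), array([10.1, 35.3], dtype=float32), 177.1)
red [ 67. 255.] (array([ 533.5, -142.4], dtype=float32), array([11. , 35.2], dtype=float32), 176.7)
dark [319. 314.] (array([ 432.7, -320.4], dtype=float32), array([387.7, 740.4], dtype=float32), 87.3)
dark [613.  51.] (array([ 659.8, -546.7], dtype=float32), array([44.3, 65.3], dtype=float32), 3.3)
t 10.02 at [ 524.1 -332.1  232.2] yaw -2.97 F [0.1 0.6 4.6] op 0.603 -> dp [-8.8, -572.4, -0.3] twist -99.17
```

```bash
python3 -m jog '{"dp":[[-5,-40,0],[-5,-80,0],[-5,-120,0],[-5,-160,0],[-5,-200,0],[-5,-240,0],[-5,-280,0],[-5,-286,0]],"twist":[-7,-14,-21,-28,-35,-42,-49,-50],"claw":[-1,-1,-1,-1,-1,-1,-1,-1]}'
python3 -c "
from h import *
go(545,240,230,96.2)"
```

```text
t: 10.68
eef_pos: [532.1, -40.3, 225.3]
tcp_rot: [-3.141, -0.001, 0.831]
ft_force: [0.5, -0.7, 0.7]
opening: 0.996
t 10.68 at [532.1 -40.3 225.3] yaw 47.63 F [ 0.5 -0.7  0.7] op 0.996 -> dp [215.8, -179.4, -4.5] twist -48.57
```

```bash
python3 -m jog '{"dp":[[216,-179,-4],[216,-179,-4],[216,-179,-4],[216,-179,-4],[216,-179,-4],[216,-179,-4],[216,-179,-4],[216,-179,-4]],"twist":[-48.5,-48.5,-48.5,-48.5,-48.5,-48.5,-48.5,-48.5],"claw":[-1,-1,-1,-1,-1,-1,-1,-1]}'
cat > panel.py <<'E'
from h import *
import sys
z=float(sys.argv[2]); im,m=shot("wrist",sys.argv[1]); y=yellow(im)
for c in blobs(y,500)[:3]: print("yel",c[:,0].mean(0).round(),rect(c,m,z),plane(cv2.approxPolyDP(c,8,True)[:,0],m,z)[:,:2].round(0).tolist())
hull=np.zeros(y.shape,np.uint8); cv2.fillConvexPoly(hull,cv2.convexHull(np.vstack(blobs(y,500))),1)
for c in blobs((hull>0)&~y,150): print("hole",c[:,0].mean(0).round(),rect(c,m,z),"as handle",rect(c,m,z+43))
E
python3 panel.py w5 5
python3 -c "
from h import *
go(545,242,230,96.2)"
```

```text
t: 11.35
eef_pos: [548.7, 239.5, 228.8]
tcp_rot: [3.141, -0.001, 1.676]
ft_force: [-1.4, 0.2, 0.0]
opening: 0.999
yel [322. 164.] (array([540.7, 283.1], dtype=float32), array([140.3, 150.8], dtype=float32), 96.2) [[464.0, 350.0], [475.0, 245.0], [509.0, 249.0], [514.0, 230.0], [532.0, 232.0], [527.0, 300.0], [550.0, 304.0], [564.0, 242.0], [584.0, 243.0], [591.0, 220.0], [618.0, 216.0], [602.0, 364.0]]
hole [326. 201.] (array([564.1, 260.1], dtype=float32), array([80.2, 84.1], dtype=float32), 170.3) as handle (array([561.4, 266.9], dtype=float32), array([71.5, 74.9], dtype=float32), 170.3)
hole [318. 122.] (array([534.8, 338. ], dtype=float32), array([21., 45.], dtype=float32), 6.1) as handle (array([535.4, 336.3], dtype=float32), array([18.7, 40.1], dtype=float32), 6.1)
hole [278. 205.] (array([497.6, 244.3], dtype=float32), array([14.4, 37.1], dtype=float32), 158.7) as handle (array([502.2, 252.8], dtype=float32), array([12.8, 33.1], dtype=float32), 158.7)
t 11.4 at [548.6 237.2 228.7] yaw 95.73 F [-0.4 -1.6  0.9] op 1.002 -> dp [5.2, -3.1, -1.3] twist -0.47
```

View pics/w5.png

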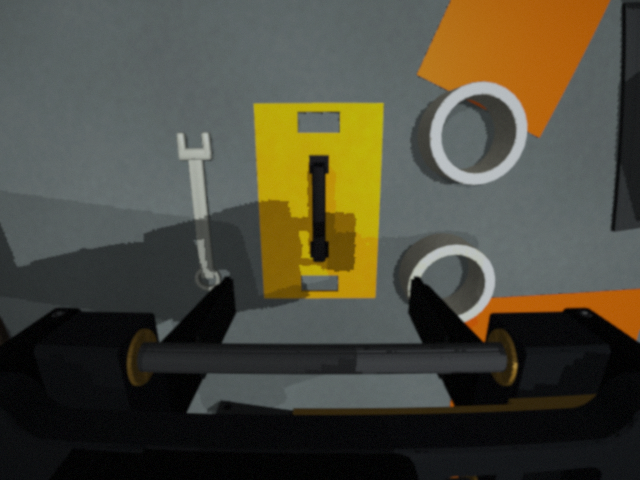

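Wrist view: the panel's corners are at about (254,102), (384,102), (377,298), (263,298), with slots at (319,122) and (320,283). The handle runs from (318,156) to (319,260) and lies between the finger lanes. Tape2 is clear on the right.

Run:
```python
from h import *
m=eyes.camera_model("wrist")
c=plane([[254,102],[384,102],[377,298],[263,298]],m,5); print(c.round(1)[:,:2].tolist(),c.mean(0))
s=plane([[319,122],[320,283]],m,5);print(s.round(1),s.mean(0),np.degrees(np.arctan2(*(s[0]-s[1])[1::-1])))
b=plane([[318.5,157],[319,261]],m,48);print("bar ends top",b.round(1),b.mean(0))
p=c.mean(0); p=s.mean(0)
go(p[0],p[1],27,96.3)
```

```text
[[463.9, 349.5], [603.3, 363.6], [629.4, 133.4], [486.2, 118.8]] [545.67666948 241.34583422   5.        ]
[[535.7 335.6   5. ]
 [555.7 146.7   5. ]] [545.70568263 241.17660915   5.        ] 96.05293962899914
bar ends top [[539.  300.7  48. ]
 [550.4 191.3  48. ]] [544.66631486 246.01170541  48.        ]
t 11.4 at [548.6 237.2 228.7] yaw 95.73 F [-0.4 -1.6  0.9] op 1.002 -> dp [4.3, -2.5, 201.7] twist -0.57
```

```bash
python3 -m jog '{"dp":[[2,-1,40],[4,-2.5,80],[4.5,-2.5,120],[4.5,-2.5,155],[4.5,-2.5,180],[4.5,-2.5,195],[4.5,-2.5,202],[4.5,-2.5,202]],"twist":[-0.4,-0.4,-0.4,-0.4,-0.4,-0.4,-0.4,-0.4],"claw":[-1,-1,-1,-1,-1,-1,-1,-1]}'
python3 -c "
from h import *
go(545.5,241.5,27,96.2)"
python3 -m jog '{"dp":[[0,0,0],[0,0,0],[0,0,0],[0,0,0],[0,0,0],[0,0,0],[0,0,0],[0,0,0]],"twist":[0,0,0,0,0,0,0,0],"claw":[1,1,1,1,1,1,1,1]}'
python3 -m jog '{"dp":[[0,0,0],[0,0,0],[0,0,0],[0,0,0],[0,0,0],[0,0,0]],"twist":[0,0,0,0,0,0],"claw":[1,1,1,1,1,1]}'
python3 -c "
from h import *
go(545.5,241.5,27,96.2)"
```

```text
t: 12.07
eef_pos: [545.5, 237.9, 25.8]
tcp_rot: [-3.139, 0.001, 1.672]
ft_force: [-0.4, -0.4, -0.8]
opening: 0.999
t 12.07 at [545.5 237.9  25.8] yaw 95.79 F [-0.4 -0.4 -0.8] op 0.999 -> dp [3.6, 0.4, -1.2] twist -0.41
t: 12.73
eef_pos: [545.9, 239.0, 27.2]
tcp_rot: [3.141, 0.0, 1.674]
ft_force: [0.4, -0.0, 0.5]
opening: 0.496
t: 13.23
eef_pos: [545.8, 239.0, 27.1]
tcp_rot: [-3.142, 0.0, 1.674]
ft_force: [0.0, 1.0, 0.1]
opening: 0.142
t 13.23 at [545.8 239.   27.1] yaw 95.92 F [0.  1.  0.1] op 0.142 -> dp [2.5, -0.1, 0.1] twist -0.28
```

```bash
python3 -m jog '{"dp":[[0,0,0],[0,0,0],[0,0,0],[0,0,-3],[0,0,-8],[0,0,-15],[0,0,-22],[0,0,-30]],"twist":[0,0,0,0,0,0,0,0],"claw":[1,1,1,1,1,1,1,1]}'
python3 -m jog '{"dp":[[0,0,-20],[0,0,-45],[0,0,-75],[0,0,-105],[0,0,-135],[0,0,-155],[0,0,-165],[0,0,-165]],"twist":[0,0,0,0,0,0,0,0],"claw":[1,1,1,1,1,1,1,1]}'
python3 -m jog '{"dp":[[0,0,0],[0,0,0]],"twist":[0,0],"claw":[1,1]}'
python3 -c "
from h import *
s=readout.state();z=s['eef_pos'][2]+19-41+5;print(z,s['moment'])"
python3 panel.py w6 205
python3 -c "
from h import *
go(527,-236.5,222,86.7)"
```

```text
t: 13.9
eef_pos: [545.8, 239.0, 57.9]
tcp_rot: [-3.142, 0.0, 1.674]
ft_force: [-0.5, 0.1, -4.5]
opening: 0.146
t: 14.57
eef_pos: [546.3, 239.2, 224.6]
tcp_rot: [3.138, -0.001, 1.674]
ft_force: [-0.4, -0.6, -5.9]
opening: 0.145
t: 14.73
eef_pos: [545.2, 238.8, 220.6]
tcp_rot: [-3.139, 0.001, 1.674]
ft_force: [-0.1, 1.2, -5.2]
opening: 0.143
203.55058814645048 [-0.02757777 -0.11788997  0.01965022]
yel [320. 155.] (array([537.9, 307. ], dtype=float32), array([ 99.9, 136.3], dtype=float32), 5.9) [[465.0, 349.0], [470.0, 301.0], [477.0, 292.0], [475.0, 264.0], [528.0, 275.0], [526.0, 300.0], [544.0, 305.0], [558.0, 289.0], [562.0, 259.0], [610.0, 269.0], [599.0, 363.0]]
hole [294. 221.] (array([520. , 283.3], dtype=float32), array([44.1, 85.5], dtype=float32), 177.0) as handle (array([523.9, 292.2], dtype=float32), array([33.9, 65.8], dtype=float32), 177.0)
hole [321. 105.] (array([534.6, 337.3], dtype=float32), array([20.9, 44. ], dtype=float32), 5.9) as handle (array([535.1, 333.8], dtype=float32), array([16.1, 33.9], dtype=float32), 5.9)
hole [200. 189.] (array([474.8, 286.4], dtype=float32), array([ 7. , 29.7], dtype=float32), 95.6) as handle (array([489.1, 294.6], dtype=float32), array([ 5.4, 22.9], dtype=float32), 95.6)
t 14.78 at [545.2 238.8 220.5] yaw 95.91 F [ 0.1  0.1 -5.9] op 0.142 -> dp [-470.9, -67.0, -1.1] twist 9.21
```

View pics/w6.png

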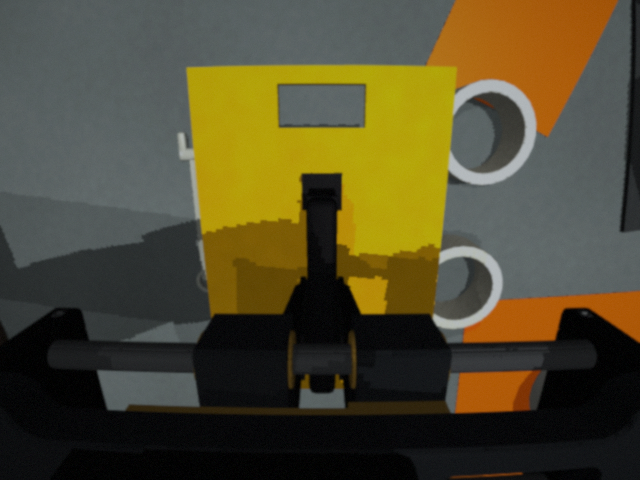

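Held: the panel hangs level below the gripper, with its front edge from (188,67) to (457,67) and its slot at (321,105). That puts the panel centre about 3 mm ahead of the TCP along tool x. I carry it to above the frame.

```bash
python3 -m jog '{"dp":[[-6,-1,-3],[-18,-2,-5],[-38,-5,-5],[-62,-9,-5],[-90,-13,-5],[-120,-17,-5],[-150,-21,-5],[-180,-25,-5]],"twist":[0,0,1,2,3,4,5,6],"claw":[1,1,1,1,1,1,1,1]}'
python3 -c "
from h import *
go(526.8,-239.7,225,86.7)"
```

```text
t: 15.45
eef_pos: [539.0, 55.2, 227.0]
tcp_rot: [-3.141, 0.0, 1.568]
ft_force: [1.0, -0.1, -5.0]
opening: 0.145
t 15.45 at [539.   55.2 227. ] yaw 89.86 F [ 1.  -0.1 -5. ] op 0.145 -> dp [-294.9, -11.4, 2.1] twist 3.16
```

```bash
python3 -m jog '{"dp":[[-30,-1,1],[-62,-2,1],[-95,-4,1],[-128,-5,1],[-160,-6,1],[-190,-7,1],[-218,-8,1],[-242,-9,1]],"twist":[0.4,0.8,1.2,1.6,2,2.4,2.8,3.2],"claw":[1,1,1,1,1,1,1,1]}'
python3 -m jog '{"dp":[[-18,-0.5,0],[-32,-1,0],[-43,-1.5,0],[-49,-1.5,0],[-53,-1.5,0],[-53,-1.5,0],[-53,-1.5,0],[-53,-1.5,0]],"twist":[0,0,0,0,0,0,0,0],"claw":[1,1,1,1,1,1,1,1]}'
python3 studs.py w7; python3 panel.py w8 209
python3 - <<'E'
from h import *
go(526.8,-239.7,225,86.7)
shot("side","s1"); im=cv2.imread("pics/s1.png"); cv2.imwrite("pics/s1c.png",cv2.resize(im[80:300,220:460],None,fx=2.5,fy=2.5))
E
```

```text
t: 16.12
eef_pos: [529.2, -187.3, 226.0]
tcp_rot: [-3.141, 0.0, 1.512]
ft_force: [0.6, 0.5, -5.5]
opening: 0.144
t: 16.78
eef_pos: [525.7, -236.6, 226.2]
tcp_rot: [-3.142, -0.0, 1.514]
ft_force: [-0.0, 1.1, -5.6]
opening: 0.142
red [324. 117.] (array([ 532.4, -140.8], dtype=float32), array([10.4, 34.4], dtype=float32), 176.8)
dark [346. 366.] (array([ 515.7, -348.9], dtype=float32), array([339.6, 740. ], dtype=float32), 176.9)
dark [ 88. 170.] (array([ 365. , -171.1], dtype=float32), array([182.6, 232.6], dtype=float32), 74.5)
yel [356. 113.] (array([ 542.5, -157.1], dtype=float32), array([ 76.7, 112.2], dtype=float32), 177.1) [[492.0, -116.0], [488.0, -129.0], [507.0, -140.0], [510.0, -125.0], [553.0, -128.0], [551.0, -150.0], [521.0, -150.0], [596.0, -198.0], [600.0, -122.0]]
hole [313. 117.] (array([ 529.2, -134.9], dtype=float32), array([38.4, 72.5], dtype=float32), 144.6) as handle (array([ 529.4, -139.1], dtype=float32), array([29.6, 56. ], dtype=float32), 144.6)
t 16.88 at [ 525.8 -236.7  226.2] yaw 86.77 F [ 0.4 -0.4 -5.7] op 0.147 -> dp [-2.9, 1.2, 1.2] twist 0.07
```

View pics/w8.png

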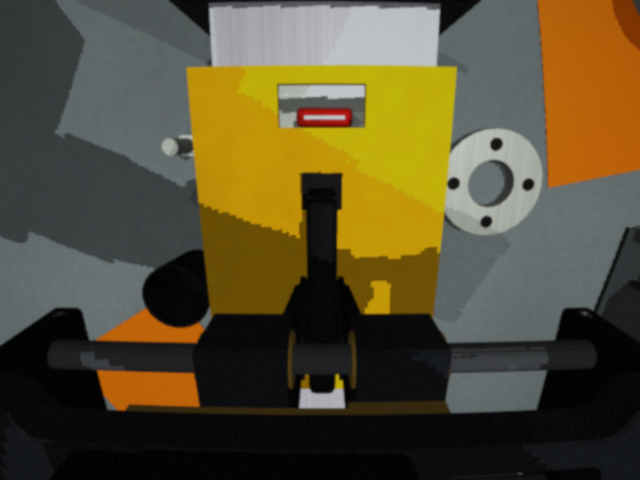

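View pics/s1c.png

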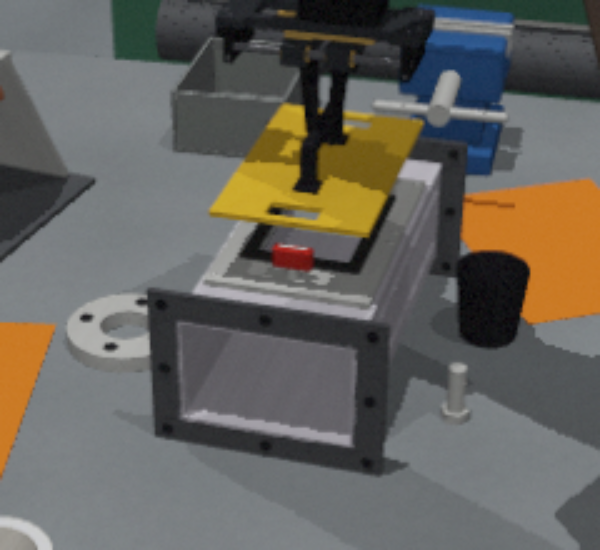

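Wrist view: the slot is centred at (321.5,105.5) and stud_a's head shows through it at (324.5,117). The side view shows the panel level above the frame. Next I compute the shift needed.

Run:
```python
from h import *
m=eyes.camera_model("wrist"); s=readout.state();T=Ro.from_euler("xyz",s["tcp_rot"]).as_matrix()
a=plane([[324.5,117]],m,166)[0]
for z in (205,209):
    b=plane([[321.5,105.5]],m,z)[0]; print(a.round(1),b.round(1),"shift tool",(T.T@(a-b)).round(1))
go(526.8,-239.7,225,86.7)
```

```text
[ 532.7 -141.3  166. ] [ 531.  -137.4  205. ] shift tool [-3.7  1.9 39. ]
[ 532.7 -141.3  166. ] [ 531.  -137.8  209. ] shift tool [-3.4  1.9 43. ]
t 16.93 at [ 525.7 -236.8  226.2] yaw 86.76 F [ 0.3 -0.1 -5.1] op 0.148 -> dp [-2.8, 1.2, 1.2] twist 0.06
```

```bash
python3 -m jog '{"dp":[[-1,0.5,4],[-2,1,10],[-3.2,1.6,18],[-3.2,1.6,25],[-3.2,1.6,30],[-3.2,1.6,30],[-3.2,1.6,30],[-3.2,1.6,30]],"twist":[0,0,0,0,0,0,0,0],"claw":[1,1,1,1,1,1,1,1]}'
python3 - <<'E'
from h import *
im,m=shot("wrist","w9"); go(526.8,-239.7,158,86.7)
s=readout.state();T=Ro.from_euler("xyz",s["tcp_rot"]).as_matrix()
r=[c for c in blobs(red(im),100)][0]; x,y,w,h=cv2.boundingRect(r); print("red",x,y,w,h)
sub=hsv(im)[60:140,260:385]; ye=yellow(im)
for c in blobs(~ye[60:150,230:410],300): x0,y0,w0,h0=cv2.boundingRect(c); print("slot",x0+230,y0+60,w0,h0)
g=plane([[x+w/2,y+h/2]],m,166)[0]; print(g)
cv2.imwrite("pics/w9c.png",cv2.resize(cv2.imread("pics/w9.png")[40:180,200:440],None,fx=2.5,fy=2.5))
E
```

```text
t: 17.6
eef_pos: [527.1, -240.8, 196.3]
tcp_rot: [3.141, 0.0, 1.513]
ft_force: [-0.2, 0.3, -5.2]
opening: 0.148
t 17.65 at [ 527.2 -240.8  196.4] yaw 86.71 F [-0.7  0.2 -5.8] op 0.147 -> dp [1.0, -0.5, 38.4] twist 0.01
red 290 96 64 22
slot 230 60 180 90
[ 532.78747807 -141.42881814  166.        ]
```

View pics/w9c.png

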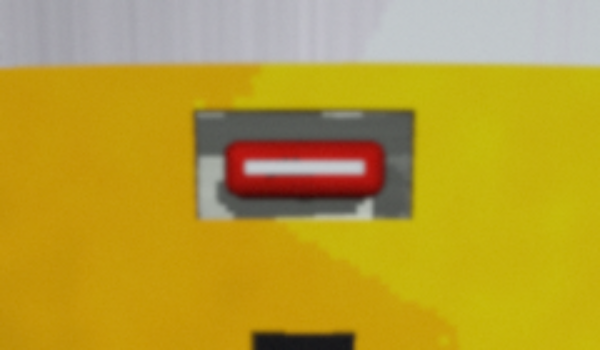

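The head sits well inside the slot: slot centre (321.8,105.8), white line centre (321.6,106.8).

Run:
```python
from h import *
m=eyes.camera_model("wrist"); s=readout.state();T=Ro.from_euler("xyz",s["tcp_rot"]).as_matrix()
a=plane([[321.6,106.8]],m,166)[0]
for z in (176,179):
    b=plane([[321.8,105.8]],m,z)[0]; print(a.round(1),b.round(1),"shift tool",(T.T@(a-b)).round(1))
```

```text
[ 532.6 -141.3  166. ] [ 532.7 -141.6  176. ] shift tool [ 0.3 -0.1 10. ]
[ 532.6 -141.3  166. ] [ 532.7 -141.9  179. ] shift tool [ 0.5 -0.1 13. ]
```

```bash
python3 -m jog '{"dp":[[0.4,0,3],[0.4,0,7],[0.4,0,11],[0.4,0,15],[0.4,0,18],[0.4,0,20],[0.4,0,20],[0.4,0,20]],"twist":[0,0,0,0,0,0,0,0],"claw":[1,1,1,1,1,1,1,1]}'
python3 -m jog '{"dp":[[0,0,2],[0,0,4],[0,0,6],[0,0,8],[0,0,10],[0,0,12],[0,0,12],[0,0,12]],"twist":[0,0,0,0,0,0,0,0],"claw":[1,1,1,1,1,1,1,1]}'
python3 -c "
from h import *
go(527,-239.7,158,86.7);print(readout.state()['moment'])"
```

```text
t: 18.32
eef_pos: [527.0, -240.3, 176.0]
tcp_rot: [-3.141, 0.0, 1.513]
ft_force: [0.1, -0.1, -5.6]
opening: 0.145
t: 18.98
eef_pos: [527.1, -240.3, 164.6]
tcp_rot: [3.141, 0.0, 1.513]
ft_force: [-2.7, 1.0, 3.0]
opening: 0.145
t 18.98 at [ 527.1 -240.3  164.6] yaw 86.71 F [-2.7  1.   3. ] op 0.145 -> dp [0.6, -0.1, 6.6] twist 0.01
[ 0.19426794  0.35366774 -0.00964799]
```

Contact: the underside is TCP−27.1 (from the grasp), so it now sits about 137.5, squeezing the gasket about 2.5 mm. The 8.6 N change in force matches that. I press further in small steps.

```bash
python3 -m jog '{"dp":[[0,0,0.5],[0,0,1],[0,0,1],[0,0,1]],"twist":[0,0,0,0],"claw":[1,1,1,1]}'
python3 -m jog '{"dp":[[0,0,0.5],[0,0,1],[0,0,1],[0,0,1]],"twist":[0,0,0,0],"claw":[1,1,1,1]}'
python3 -m jog '{"dp":[[0,0,0.5],[0,0,0.5],[0,0,0.5],[0,0,0.5]],"twist":[0,0,0,0],"claw":[1,1,1,1]}'
python3 -c "
from h import *
go(527,-239.7,158,86.7);print(readout.state()['moment'],readout.state()['tcp_rot'])"
```

```text
t: 19.32
eef_pos: [527.1, -240.3, 163.6]
tcp_rot: [3.141, 0.0, 1.513]
ft_force: [-3.2, 1.6, 6.7]
opening: 0.143
t: 19.65
eef_pos: [527.1, -240.3, 163.1]
tcp_rot: [3.141, 0.0, 1.513]
ft_force: [-4.3, 1.9, 9.2]
opening: 0.15
t: 19.98
eef_pos: [527.1, -240.3, 163.0]
tcp_rot: [3.141, 0.001, 1.513]
ft_force: [-6.4, 3.1, 14.4]
opening: 0.144
t 19.98 at [ 527.1 -240.3  163. ] yaw 86.72 F [-6.4  3.1 14.4] op 0.144 -> dp [0.6, -0.1, 5.0] twist 0.02
[ 0.52014706  1.0714717  -0.02514165] [3.14057941e+00 6.76250962e-04 1.51348015e+00]
```

```bash
python3 -m jog '{"dp":[[0,-0.3,0.2],[0,-0.3,0.4],[0,-0.3,0.4],[0,-0.3,0.4],[0,-0.3,0.4],[0,-0.3,0.4]],"twist":[0,0,0,0,0,0],"claw":[1,1,1,1,1,1]}'
python3 - <<'E'
from h import *
go(527,-239.7,158,86.7)
im,m=shot("wrist","w10"); s,_=shot("side","s2"); a=cv2.imread("pics/w10.png")[:330,150:490]; b=cv2.resize(cv2.imread("pics/s2.png")[100:290,250:450],None,fx=2.2,fy=2.2)
h=420; r=lambda i:cv2.resize(i,(int(i.shape[1]*h/i.shape[0]*0.85),h)); p=np.hstack([r(a),r(b)]); print(p.shape); cv2.imwrite("pics/fin.png",p[:,:800])
go(527,-239.7,158,86.7)
E
```

```text
t: 20.48
eef_pos: [527.1, -240.3, 163.0]
tcp_rot: [3.14, 0.001, 1.513]
ft_force: [-5.5, 4.4, 18.0]
opening: 0.146
t 20.48 at [ 527.1 -240.3  163. ] yaw 86.71 F [-5.5  4.4 18. ] op 0.146 -> dp [0.6, -0.1, 5.0] twist 0.01
(420, 742, 3)
t 20.58 at [ 527.1 -240.3  163. ] yaw 86.72 F [-6.6  3.7 18. ] op 0.143 -> dp [0.6, -0.2, 5.0] twist 0.02
```

View pics/fin.png

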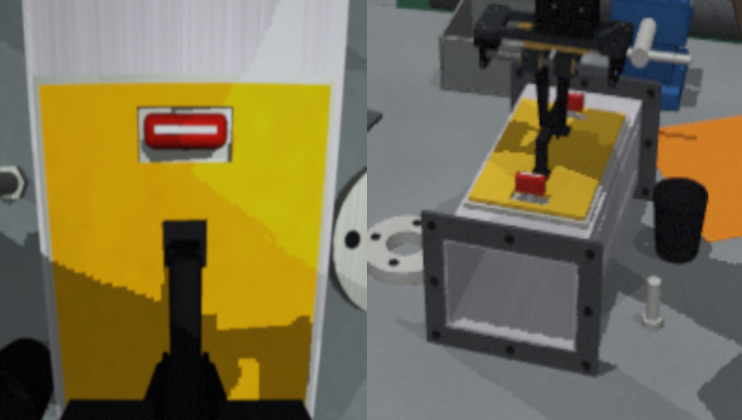

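The panel lies flat on the frame and both red heads stand up through the slots. The force is steady at 18 N plus the weight, with no movement or slip, so I hand it in.

```bash
python3 -c "
from cell import job_done
print(job_done())"
```

```text
the job is handed in; nothing more can be done
None
```

The panel is fitted and pressed fully down on the frame. I handed the job in at about 20.6 s, with the gripper still holding it there for you to lock the studs.

- **Studs:** I gripped each head and turned it anticlockwise, stud_a by about 56° and stud_b by about 72°. Afterwards the camera showed both within about 1° of the slot direction.
- **Panel:** I picked it up by the handle, carried it over and lowered it with the stud heads centred in the slots. The gripper opening stayed at about 14 mm, the bar's thickness, so the grip never slipped.
- **Pressing:** The TCP stopped at 163.0 mm, which puts the panel's underside at 136 mm, level with the frame's top face. More push raised the force (9, 14, then 18 N) without moving it. With the panel's weight of about 5.5 N that is over 23 N, against the 14 N needed to squeeze the gasket fully.
- **Final view:** The panel lies flat and both heads stand up through the slots. The bolt, cup and pipe flange appear unmoved. I did not look at the tapes and spanner again after lifting the panel, but nothing came near them.

**Checks that disagreed:**
- A sideways force of about 6–7 N remained while pressing. I take it to be the arm flexing under load, held by friction.
- I first assumed the panel's underside was 5 mm higher than it was, so the gasket was touched sooner than expected. I corrected this from the TCP height at the grasp before pressing.

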